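# Plug a module into the sloping card rack and lock it with the keeper

## Robot

A 6-joint arm with a two-finger parallel gripper is mounted at the origin on the work surface. World frame = base frame: x ahead of the robot, y to its left, z up, the work surface at z = 0. Lengths are in m, angles in rad, forces in N, time in s.
With the tool pointing down it reaches from about 0.35 to 0.975 m from the base axis. Payload 4.9 kg.
Tool frame: the origin (TCP) lies at the very end of the fingers, on their centre line; the grasp point (between the pads) lies 19 mm behind it (ctrl.grip_point_offset is the distance from the TCP to the grasp point, in m); z points along the fingers, y is the line along which they close (so a half turn about z gives the same grasp; the last joint's range is limited). The gripper opens to 85 mm and grips with 20 to 120 N. Pads are 22 mm wide; open, the fingers measure 114 mm over their backs; the gripper's body (76 mm by 85 mm) begins 54 mm behind the grasp point. The pads swing forward as they close: fully open they stand 13 mm farther back than shut.
Start: joints at [-1.37, 0.053, 1.613, -0, 1.476, -0.119], TCP at [0.196, -0.593, 0.231] pointing down, gripper open.
Joint ranges: [-3.01, 3.01], [-1.01, 2.22], [0.06, 2.58], [-1.02, 4.17], [0.09, 2.62], [-3.14, 3.14]. Speed limits (rad/s): [2.57, 2.57, 3.14, 3.14, 3.14, 3.14].

## Interface

Orientations are given as a rotation vector (axis times angle).
In Python, from station import ctrl gives the robot as it stands.
- The arm moves only by the tool send_rows, never from a script. Its argument "rows" is a list of rows, each a list of 3 entries, a list of its own where there are three numbers: the finger opening in cm, from 0 to 8.54, then the shift along the tool's x, y, z in cm, then the turn about the tool's z in degrees. A call has 1 to 10 rows; each row shifts and turns the commanded pose from where the row before left it, along the tool's axes as they then stand; what a row does not reach is not made up. A row lasts 1/8 s, in which the tool goes at most 62.5 mm and 10.7 degrees, less where a joint would pass 70% of its speed; a pose out of reach is approached as far as the arm can. A call with a gripper value outside its range is refused whole. The fingers move at their own pace and stop on an object; "newtons" is the grip in N (left out, the last holds). Time passes only in rows, so rows that do not move let the fingers close. It gives the time, the measured TCP pose, the force, the opening and the grip force at its end, in the units of the state.
- ctrl.get_obs(): the state, without advancing time (a new reading comes with each control period).
- ctrl.get_image(name): name is "scene" or "top" or "wrist"; returns a dict with "frame" (384x512x3 uint8, red, green, blue), "range_z" (384x512 float32, m along the optical axis (not along the pixel's ray), 0 where there is no reading), "fx", "fy", "cx", "cy" (pixels), "k1" (the pictures are not rectified: a ray, as slopes to the right and down, at radius r is drawn at 1 + k1 r^2 times it, then the intrinsics apply), "cam_to_world" (4x4, takes a point from camera to world coordinates). Camera axes: x right, y down, z forward; pixel columns grow to the right and rows downward; lengths in m; the calibration is good to about 2 mm. A picture is of the moment at which its call begins.
- ctrl.finish_job(): hands the job in; it is judged then, once.
The state is a dict: "t": time; "q": joint angles; "dq": joint speeds; "effort": joint torques, N m; "tool_pos": TCP position; "tool_rot": TCP orientation; "contact_force": force on the tool from outside, world axes, zero at the start; "wrist_torque": the same for the moment, N m; "opening": finger opening in m; "grip_force": force on a finger pad.
Only numpy, scipy, OpenCV 4.12 (cv2) and the standard library are available. Lean on these libraries where they do the work, as an engineer would, in place of code of your own. Each camera call takes 0.05 s, during which the arm holds its last target. There are 200 camera calls.

## Task

Take the tall, narrow plug-in module out of the two-stall stand and slide it into the empty slot of the sloping card rack until it is fully home. Then slide the rack's keeper across as far as it goes, so that its tongue locks the module in. Leave the short, wide module standing in its stall and do not knock over the small bottle or the beaker near them.

Things in the scene. Friction and masses are not known exactly. Their poses are not given: they have to be found in the camera images.
- bay: White tilted block of the card rack, with the empty slot. Origin: centre of the slot's mouth, on the block's face, 150 mm above the table. Axes: z out of the slot, square to the face, leaning 30 deg from vertical towards the robot (insert along -z); x along the slot's length, up the slope; y level, across its thickness. Slot 84 mm (x) by 14.5 mm (y), 102 mm deep; 45 deg lead-in lip 5 mm high.
- rack: Fixed grey foot that carries the bay, 200 by 220 mm. Origin on the table straight below the slot's mouth. The bay's face spans x -65 to 65, y -105 to 122 mm in the bay's frame. A built-in module stays in it at bay y = -78 mm; its grip tab (12 mm in y, 44 mm in x) rises 50 mm above the face. The keeper is on the bay's +y side. The rack may be left or right of the stand.
- tall_module_center (a point): Module to plug in, loose, 0.15-0.31 kg: flat aluminium slab 80 wide (x), 12 thick (y), 110 mm high (z), plus a black grip tab amid its top edge, 44 wide, 12 thick, 42 mm high; 18 mm shoulders beside it. Point: its centre, 76 mm above its lower edge, 34 below the shoulders. Either way round. Home: on the slot's floor, shoulders 8 mm above the face, this point at bay x 0, y 0, z -26 mm.
- wide_module_center (a point): Other module, to be left alone (loose): same make but 100 mm wide (x), 12 mm thick (y), 80 mm high, with the same grip tab; full height 122 mm, point 61 mm above its lower edge. It stands in the other stall and does not fit the slot.
- stand: Fixed grey stand, 120 (x) by 126 (y) by 53 mm high, origin at the centre of its underside. Two equal stalls at y = +35 and -35 mm, each 104 mm long (x), 16 mm wide (y), open at the top, floor 8 mm above the table. The modules stand upright in them, tabs up; which is in which stall varies.
- keeper (a joint): Keeper's position (m): 0 fully open, 0.032 (end stop) fully shut; grows as it slides along the bay's -y towards the slot. About 2 N of friction; stays where left. Starts at 0 to 0.006. Its 12 mm wide steel tongue, 10.5 to 18.5 mm above the face, reaches 54 mm from the post towards the slot; shut, it lies over the module's upper shoulder. It cannot pass a module that stands over 2.5 mm too high.
- keeper_post (a point): Black upright post of the keeper, 16 mm (y) by 18 mm (x), rising from 18 to 56 mm above the bay's face; push it sideways or pinch it. Point: on its axis, 40 mm above the face, at bay x = 32 mm, y = 80 mm less the joint value (80 open, 48 shut). Axes as the bay's.
- bottle_small: Small clear bottle with a blue cap, 48 mm in diameter, 100 mm high, loose, between rack and stand. Origin: centre of its underside.
- beaker: Glass beaker, 66 mm in diameter, 85 mm high, loose, behind the small bottle. Origin: centre of its underside.
Mind the look-alikes: they are no part of the job. What is shaped like the part that bears tall_module_center but yellow is not meant. What is shaped like the bottle_small but purple is not meant.

How it is judged:
On the way, in this order (a step that is already met when the one before it is completed fails the run):
1. the tall module is fully home in the slot (z of tall_module_center in the frame of bay between -0.032 and -0.022 m and x of tall_module_center in the frame of bay between -0.006 and 0.006 m and y of tall_module_center in the frame of bay between -0.005 and 0.005 m and angle between the z axis of tall_module_center and the z axis of bay, either way round below 0.09 rad), for 0.2 s.
2. the keeper is slid fully across (value of joint keeper above 0.027 m), for 0.2 s.
At the end, for the whole second after the job is handed in: Tall module at rest in the slot, fully home (depth +4/-6 mm, 6 mm along, 5 mm across, in line within 5 degrees); keeper at 0.027 m or more; wide module still in its stall (moved under 25 mm, upright within 11 degrees); small bottle and beaker standing (all of step 1 and value of joint keeper above 0.027 m and linear speed of tall_module below 0.02 m/s and distance of wide_module_center from where it was at the start of the episode below 0.025 m and angle between wide_module_center's own z axis and vertical below 0.2 rad and angle between each of bottle_small, beaker's own z axis and vertical below 0.5 rad); the robot touches nothing.
It fails at once if the wide module is taken from its stall or shoved about (moved over 25 mm) (distance of wide_module_center from where it was at the start of the episode above 0.025 m).
It fails at once if the small bottle or the beaker is knocked over (angle between any of bottle_small, beaker's own z axis and vertical above 0.7 rad).
It also fails if it takes over 54 s, if anything falls off the work surface, if the arm or the gripper's body presses on something with over 40 N, if the wrist force passes 120 N, or if a joint passes its speed limit or range.

## Working session

There is one attempt and no reset: what is moved stays moved. The work goes in short steps, Python scripts to look and compute and a tool call to move; the robot and the scene stay as the last step left them, time stands still between calls to the robot, and variables do not carry over. Pictures are saved under pics/ and viewed, at most 10 in all, crops included, and the job is handed in when it is done.

Besides the shell and the picture viewer there is one more tool, called after "Emit:" as name(argument=value, ...) on one line, values as JSON. send_rows: Moves the arm, as the interface text tells. Its arguments: {"type":"object","properties":{"rows":{"type":"array","items":{"type":"array"}},"newtons":{"type":"number"}},"required":["rows"]}

```bash
mkdir -p pics; ls; cat > h.py <<'E'
import numpy as np, cv2, pickle
from scipy.spatial.transform import Rotation as R
def cloud(im):
    h,w=im["range_z"].shape
    u,v=np.meshgrid(np.arange(w),np.arange(h))
    K=np.array([[im["fx"],0,im["cx"]],[0,im["fy"],im["cy"]],[0,0,1.]])
    p=cv2.undistortPoints(np.stack([u,v],-1).reshape(-1,1,2).astype(float),K,np.array([im["k1"],0,0,0.])).reshape(h,w,2)
    z=im["range_z"].astype(float); P=np.dstack([p[...,0]*z,p[...,1]*z,z])
    T=np.array(im["cam_to_world"]); W=P@T[:3,:3].T+T[:3,3]; W[z<=0]=np.nan
    return W
E
python3 - <<'E'
from h import *
from station import ctrl
for n in ["scene","top"]:
    im=ctrl.get_image(n); pickle.dump(im,open(n+".pkl","wb"))
    cv2.imwrite(f"pics/{n}0.png",cv2.resize(im["frame"][...,::-1],(768,576)))
    print(n,np.round(im["cam_to_world"],3).tolist(),im["k1"],im["fx"],(im["range_z"]>0).mean())
o=ctrl.get_obs();print({k:np.round(v,3).tolist() for k,v in o.items()}, ctrl.grip_point_offset)
E
```

```text
pics
scene [[0.84, 0.378, -0.39, 0.902], [0.543, -0.594, 0.594, -0.448], [-0.007, -0.71, -0.704, 0.655], [0.0, 0.0, 0.0, 1.0]] -0.043703670967566534 358.1294235408622 0.9962514241536459
top [[-0.06, -0.976, 0.208, 0.378], [-0.998, 0.058, -0.016, 0.019], [0.003, -0.208, -0.978, 1.23], [0.0, 0.0, 0.0, 1.0]] -0.0714112114445272 490.6656242988071 0.9959564208984375
{'t': 0.1, 'q': [-1.37, 0.053, 1.614, 0.0, 1.476, -0.119], 'dq': [0.002, -0.0, -0.005, 0.001, 0.0, 0.0], 'effort': [0.002, -39.49, -37.137, -0.0, 0.004, -0.0], 'tool_pos': [0.196, -0.593, 0.23], 'tool_rot': [-3.1, -0.5, 0.0], 'contact_force': [0.424, -0.009, -0.939], 'wrist_torque': [-0.011, -0.045, 0.024], 'grip_force': 0.0, 'opening': 0.085} 0.0187
```

View pics/scene0.png

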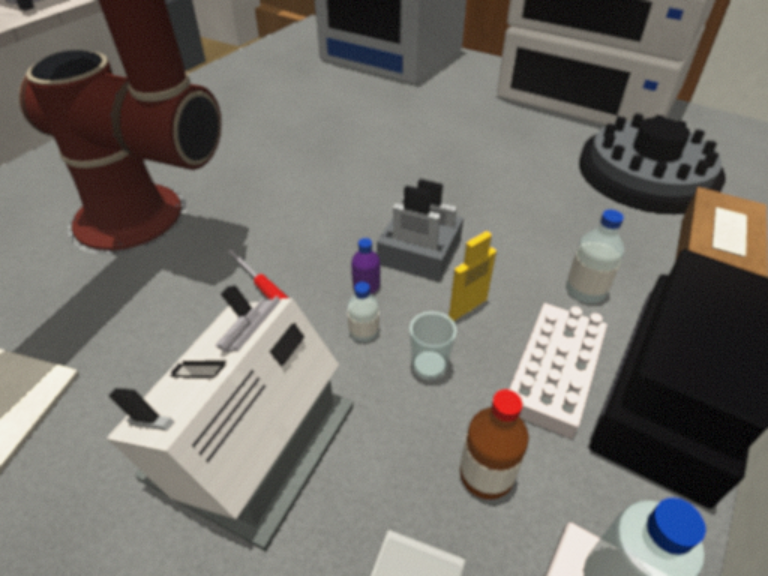

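View pics/top0.png

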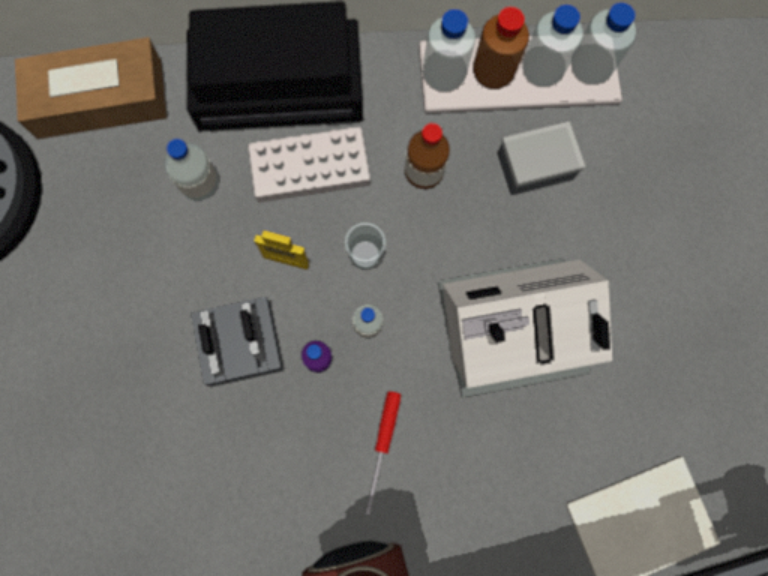

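The scene view shows the rack at (235,400), slot at (200,369), built-in tab (135,405), keeper post (237,300), stand (420,235), beaker (432,345) and bottle (363,312). The top view shows the slot at (542,333), stand (237,340) and two modules at (207,335) and (250,330). The yellow module at (281,249) and the purple bottle at (316,355) are decoys.

```bash
python3 - <<'E'
from h import *
for n in ["top","scene"]:
    im=pickle.load(open(n+".pkl","rb")); W=cloud(im); f=im["frame"].astype(int)
    x,y,z=W[...,0],W[...,1],W[...,2]
    dark=(f.max(2)<60)
    near=(x>.2)&(x<.75)&(y>-.5)&(y<.45)
    print(n,"table",np.nanmedian(z[(z<.02)]))
    for name,m in [("dark",dark&near&(z>.06)),]:
        k,l,s,c=cv2.connectedComponentsWithStats(m.astype(np.uint8))
        for i in range(1,k):
            if s[i,4]>12:
                p=W[l==i]; print(name,np.round(c[i]*1.5),s[i,4],"med",np.round(np.median(p,0),3),"min",np.round(p.min(0),3),"max",np.round(p.max(0),3))
    # face plane
    wht=near&(f.min(2)>130)&(z>.1)&(y<-.05)&(z<.2)
    p=W[wht]; 
    for _ in range(6):
        c=p.mean(0); u,s_,vt=np.linalg.svd(p-c,full_matrices=False); nn=vt[2]*np.sign(vt[2][2])
        d=(p-c)@nn; p=p[abs(d)<max(.004,1*np.std(d))]
    print("face n",nn.round(3),"c",c.round(3),len(p),"z at n: tilt",np.degrees(np.arccos(nn[2])))
    blue=near&(f[...,2]>110)&(f[...,0]<80)&(f[...,1]<130)&(z>.05)
    k,l,s,c=cv2.connectedComponentsWithStats(blue.astype(np.uint8))
    for i in range(1,k):
        if s[i,4]>8:
            p=W[l==i];print("blue",np.round(c[i]*1.5),np.round(np.median(p,0),3))
    # stand plate
    st=(z>.045)&(z<.06)&near&(y>.1)&(abs(f[...,0]-f[...,2])<25)&(f.max(2)<140)
    k,l,s,c=cv2.connectedComponentsWithStats(st.astype(np.uint8))
    i=1+np.argmax(s[1:,4]); p=W[l==i]
    print("stand",np.round(c[i]*1.5),s[i,4],cv2.minAreaRect((p[:,:2]*1000).astype(np.float32)))
    al=near&(y>.1)&(z>.07)&(z<.14)&~dark&(x<.55)
    k,l,s,c=cv2.connectedComponentsWithStats(al.astype(np.uint8))
    for i in range(1,k):
        if s[i,4]>10:
            p=W[l==i];print("alu",np.round(c[i]*1.5),s[i,4],np.round(np.median(p,0),3),np.percentile(p[:,2],95).round(3),cv2.minAreaRect((p[:,:2]*1000).astype(np.float32)))
E
```

```text
top table 0.00035966453412838995
dark [274. 250.] 14 med [0.688 0.148 0.086] min [0.684 0.134 0.074] max [0.694 0.16  0.091]
dark [483. 292.] 103 med [ 0.584 -0.167  0.166] min [ 0.577 -0.192  0.149] max [ 0.593 -0.143  0.172]
dark [543. 333.] 160 med [ 0.52  -0.258  0.152] min [ 0.479 -0.269  0.101] max [ 0.562 -0.238  0.179]
dark [250. 327.] 206 med [0.558 0.181 0.156] min [0.533 0.174 0.061] max [0.584 0.193 0.164]
dark [599. 331.] 208 med [ 0.513 -0.327  0.188] min [ 0.488 -0.338  0.158] max [ 0.541 -0.321  0.206]
dark [208. 339.] 209 med [0.547 0.25  0.121] min [0.511 0.242 0.06 ] max [0.582 0.262 0.135]
dark [496. 332.] 90 med [ 0.517 -0.172  0.213] min [ 0.505 -0.181  0.189] max [ 0.532 -0.166  0.221]
dark [364. 557.] 921 med [0.238 0.026 0.275] min [ 0.207 -0.026  0.212] max [0.252 0.108 0.307]
dark [363. 573.] 59 med [0.229 0.031 0.331] min [0.223 0.011 0.317] max [0.23  0.05  0.354]
face n [-0.489 -0.058  0.87 ] c [ 0.514 -0.242  0.148] 3548 z at n: tilt 29.49330108155596
blue [367. 314.] [0.572 0.004 0.1  ]
blue [313. 351.] [0.52  0.091 0.1  ]
stand [237. 342.] 1777 ((552.
[... 1188 characters left out ...]
 -0.172  0.159] min [ 0.581 -0.193  0.148] max [ 0.597 -0.147  0.169]
dark [206. 363.] 36 med [ 0.53  -0.242  0.159] min [ 0.487 -0.247  0.134] max [ 0.559 -0.238  0.178]
dark [133. 405.] 357 med [ 0.525 -0.334  0.185] min [ 0.491 -0.34   0.153] max [ 0.544 -0.325  0.203]
face n [0.413 0.048 0.91 ] c [ 0.593 -0.254  0.139] 991 z at n: tilt 24.55793065393261
blue [365. 243.] [0.523 0.089 0.1  ]
blue [361. 287.] [0.575 0.003 0.1  ]
stand [422. 241.] 700 ((554.0029907226562, 219.217529296875), (120.68896484375, 125.06930541992188), 8.45141887664795)
alu [400. 217.] 176 [0.535 0.177 0.098] 0.118 ((517.0280151367188, 202.26768493652344), (25.389463424682617, 82.20230102539062), 38.66828536987305)
```

The tall module is the one at top-view pixel (250,328): its tab top is at 0.16 m, and the wide one at (207,335) reaches only 0.13 m. The yellow piece is a decoy. I'll move towards the rack and look with the wrist camera on the way.

Emit:
send_rows(rows=[[8.5,[0,0,-5],10],[8.5,[0,0,-6],0],[8.5,[4,-4,-2],0],[8.5,[4,-4,-2],0],[8.5,[4,-4,-2],0],[8.5,[4,-4,0],0],[8.5,[4,-4,0],0],[8.5,[4,-4,0],0],[8.5,[2,-4,0],0],[8.5,[0,0,0],0]])

```text
t: 1.35
tool_pos: [0.414, -0.2764, 0.4013]
tool_rot: [-3.133, -0.235, -0.0]
contact_force: [0.4, -1.0, -0.2]
opening: 0.0847
grip_force: 0.0
```

```bash
python3 - <<'E'
from h import *
from station import ctrl
im=ctrl.get_image("wrist"); pickle.dump(im,open("w1.pkl","wb"))
a=cv2.resize(im["frame"][...,::-1],(512,384))
t=pickle.load(open("top.pkl","rb"))["frame"][180:270,120:220,::-1]
b=cv2.resize(t,None,fx=2.8,fy=2.8,interpolation=cv2.INTER_CUBIC)
c=np.zeros((384,800,3),np.uint8);c[:,:512]=a;c[:b.shape[0],515:515+b.shape[1]]=b
cv2.imwrite("pics/w1.png",c)
T=np.array(im["cam_to_world"]);print(T.round(3).tolist(),im["fx"])
o=ctrl.get_obs();print(o["t"],o["tool_pos"].round(4) if hasattr(o["tool_pos"],"round") else o["tool_pos"],o["tool_rot"],o["q"])
E
```

```text
[[0.15, -0.947, -0.284, 0.487], [-0.989, -0.144, -0.043, -0.265], [-0.0, 0.288, -0.958, 0.544], [0.0, 0.0, 0.0, 1.0]] 339.6144758095848
1.4 [ 0.4135 -0.2778  0.4011] [ 3.13270835e+00  2.31666395e-01 -5.42617591e-04] [-7.40806175e-01 -2.94674609e-01  1.65380231e+00 -4.88638070e-04
  1.78246193e+00  6.82254556e-01]
```

View pics/w1.png

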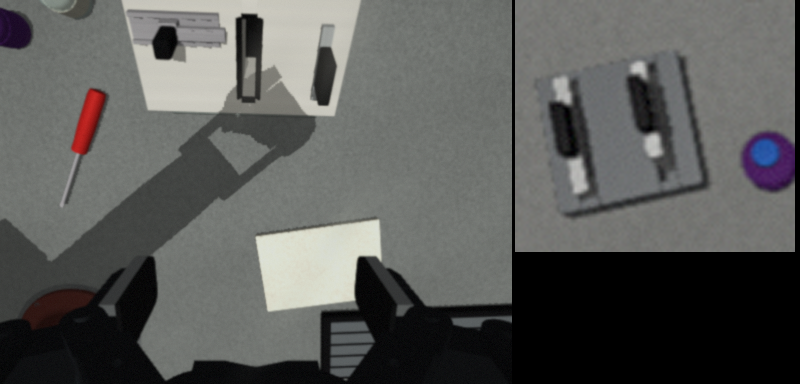

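The wrist view shows the slot at (249,57), keeper post (165,42) and built-in tab (325,75). In the crop, the right-hand module is the taller, narrower one, with a free gap at its stall's end, so that is the one I need. Next I measure the slot on the face plane.

```bash
cat > bay.py <<'E'
from h import *
def bay(im,vmax=384):
    W=cloud(im); f=im["frame"].astype(int)
    x,y,z=W[...,0],W[...,1],W[...,2]
    reg=(x>.42)&(x<.62)&(y>-.40)&(y<-.1)&(z>.09)&(z<.26); reg[vmax:]=0
    p=W[reg&(f.min(2)>110)]
    for _ in range(8):
        c=p.mean(0); vt=np.linalg.svd(p-c,full_matrices=False)[2]; n=vt[2]*np.sign(vt[2][2])
        d=(p-c)@n; p=p[abs(d)<max(.003,1.5*np.std(d))]
    yaw=np.arctan2(-n[1],-n[0])
    print("n",n.round(3),"tilt",np.degrees(np.arccos(n[2])),"yaw",np.degrees(yaw),len(p))
    ex=np.array([np.cos(yaw)*.866,np.sin(yaw)*.866,.5]); ey=np.array([-np.sin(yaw),np.cos(yaw),0]); ez=np.cross(ex,ey)
    # rays on face plane
    h,w=z.shape;u,v=np.meshgrid(np.arange(w),np.arange(h))
    K=np.array([[im["fx"],0,im["cx"]],[0,im["fy"],im["cy"]],[0,0,1.]])
    q=cv2.undistortPoints(np.stack([u,v],-1).reshape(-1,1,2).astype(float),K,np.array([im["k1"],0,0,0.])).reshape(h,w,2)
    T=np.array(im["cam_to_world"]); D=np.dstack([q,np.ones((h,w))])@T[:3,:3].T
    off=.005
    s=((c+ez*off-T[:3,3])@ez)/(D@ez); P=T[:3,3]+D*s[...,None]
    m=(f.max(2)<75)&(P[...,0]>.42)&(P[...,0]<.6)&(P[...,1]>-.40)&(P[...,1]<-.1); m[vmax:]=0
    k,l,st,cc=cv2.connectedComponentsWithStats(m.astype(np.uint8))
    for i in range(1,k):
        if st[i,4]<150: continue
        g=P[l==i]-c; ab=np.c_[g@ex,g@ey]*1000; r=cv2.minAreaRect(ab.astype(np.float32))
        o=c+ex*r[0][0]/1e3+ey*r[0][1]/1e3
        print(np.round(cc[i]),st[i,4],"rect",np.round(r[1],1),round(r[2],1),"face pt",o.round(4),"x",np.percentile(ab[:,0],[1,99]).round(1),"y",np.percentile(ab[:,1],[1,99]).round(1))
    pm=reg&(f.max(2)<75)&(((W-c)@ez)>.03)
    k,l,st,cc=cv2.connectedComponentsWithStats(pm.astype(np.uint8))
    for i in range(1,k):
        if st[i,4]>40:
            g=W[l==i]-c; print("post/tab",np.round(cc[i]),st[i,4],"x",np.percentile(g@ex,[2,50,98]).round(4),"y",np.percentile(g@ey,[2,50,98]).round(4),"z",np.percentile(g@ez,[2,98]).round(4))
    print("c",c.round(4))
E
python3 - <<'E'
from bay import *
bay(pickle.load(open("w1.pkl","rb")),130)
E
```

```text
n [-0.498 -0.062  0.865] tilt 30.086669039336655 yaw 7.056741451748179 16782
[249.  51.] 1521 rect [26.  95.2] 89.9 face pt [ 0.5217 -0.2528  0.1506] x [-47.4  45.6] y [-15.9   9.6]
[165.  42.] 678 rect [23.  38.6] 54.6 face pt [ 0.5261 -0.1656  0.1593] x [ 0.7 32.9] y [70.  95.5]
[324.  75.] 919 rect [65.9 20.5] 0.9 face pt [ 0.5194 -0.3365  0.1433] x [-47.3  16.2] y [-96.1 -76.1]
[261. 122.] 1514 rect [ 21.7 140.8] 1.9 face pt [ 0.4594 -0.2717  0.1135] x [-87.5 -65.3] y [-82.7  49.1]
post/tab [164.  44.] 591 x [0.0242 0.0355 0.0404] y [0.066  0.0713 0.0799] z [0.0309 0.057 ]
post/tab [325.  79.] 710 x [-0.0205  0.004   0.0205] y [-0.0852 -0.0785 -0.0743] z [0.0309 0.0515]
c [ 0.5223 -0.2494  0.1512]
```

Emit:
send_rows(rows=[[8,[2.6,-5.4,0],0],[7,[2.6,-5.4,0],0],[6,[2.6,-5.4,0],0],[6,[2.6,-5.4,0],0],[6,[2.6,-5.4,0],0],[6,[2.6,-5.4,0],0],[6,[2.6,-5.4,1.5],0],[6,[2.7,-5.4,1.5],0],[6,[0,0,5],0],[6,[0,0,2],0]])

```text
t: 2.65
tool_pos: [0.5567, 0.1781, 0.2968]
tool_rot: [3.132, 0.227, -0.01]
contact_force: [-0.1, -0.4, -0.0]
opening: 0.0599
grip_force: 0.0
```

Emit:
send_rows(rows=[[6,[0,0,0],0]])

```text
t: 2.78
tool_pos: [0.557, 0.1776, 0.2992]
tool_rot: [3.133, 0.225, -0.006]
contact_force: [0.2, -0.1, 0.9]
opening: 0.0598
grip_force: 0.0
```

```bash
python3 - <<'E'
from h import *
from station import ctrl
im=ctrl.get_image("wrist"); pickle.dump(im,open("w2.pkl","wb"))
cv2.imwrite("pics/w2.png",im["frame"][...,::-1])
o=ctrl.get_obs();print(o["t"],o["tool_pos"],o["tool_rot"])
W=cloud(im);f=im["frame"].astype(int);x,y,z=W[...,0],W[...,1],W[...,2]
near=(x>.45)&(x<.66)&(y>.12)&(y<.32)
m=(z>.045)&(z<.058)&near
print("stand",m.sum(),cv2.minAreaRect((W[m][:,:2]*1000).astype(np.float32)))
for lo,hi in[(.11,.125),(.15,.168),(.08,.096),(.122,.138)]:
    m=(z>lo)&(z<hi)&near
    k,l,s,c=cv2.connectedComponentsWithStats(m.astype(np.uint8))
    for i in range(1,k):
        if s[i,4]>60: p=W[l==i];print(lo,c[i].round(),s[i,4],np.median(p,0).round(4),cv2.minAreaRect((p[:,:2]*1000).astype(np.float32)))
E
```

```text
2.825 [0.55781796 0.17783748 0.30158843] [ 3.13337341e+00  2.24827255e-01 -3.35844478e-04]
stand 7545 ((554.66796875, 220.90841674804688), (119.6065902709961, 125.57574462890625), 9.308777809143066)
0.11 [246. 136.] 261 [0.5923 0.1912 0.1183] ((591.6824340820312, 191.4971466064453), (18.79956817626953, 11.413904190063477), 8.098094940185547)
0.11 [180. 166.] 179 [0.5552 0.25   0.1177] ((551.1156005859375, 249.98216247558594), (44.1812629699707, 10.017351150512695), 22.245948791503906)
0.15 [246. 177.] 719 [0.5631 0.1864 0.16  ] ((561.5767822265625, 186.22848510742188), (44.04479217529297, 12.01122760772705), 9.705009460449219)
0.08 [183. 158.] 740 [0.5707 0.2535 0.088 ] ((549.415771484375, 254.98184204101562), (98.80839538574219, 12.419486045837402), 9.144067764282227)
0.122 [173. 172.] 652 [0.5507 0.2541 0.1298] ((549.1421508789062, 254.9359588623047), (43.87191390991211, 12.212530136108398), 9.375260353088379)
```

View pics/w2.png

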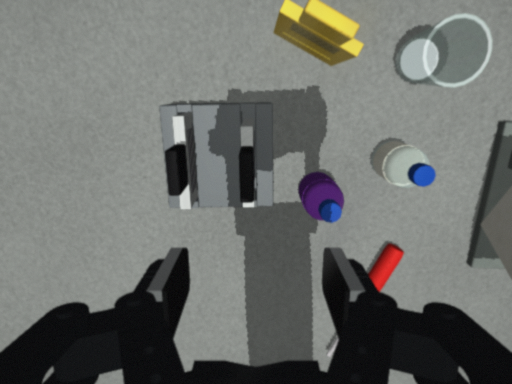

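The picture shows the tall module's tab at (246,177), which measures 44×12 mm with its top at 0.160 m, as it should. The wide module's tab is at (173,172). I descend and grip.

Emit:
send_rows(rows=[[5,[0.5,-0.8,3],-1],[5,[0,0,5],0],[5,[0,0,5],0],[5,[0,0,3.5],0],[5,[0,0,1.2],0],[5,[0,0,0],0],[0.5,[0,0,0],0],[0.5,[0,0,0],0],[0.5,[0,0,0],0],[0.5,[0,0,0],0]], newtons=50)

```text
t: 4.08
tool_pos: [0.5627, 0.1879, 0.1265]
tool_rot: [-3.131, -0.255, -0.006]
contact_force: [-0.0, -0.1, 6.8]
opening: 0.0114
grip_force: 50.1
```

Emit:
send_rows(rows=[[0.5,[0,0,-2],0],[0.5,[0,0,-1.7],0],[0.5,[0,0,0],0],[0.5,[0,0,0],0]])

```text
t: 4.58
tool_pos: [0.561, 0.1877, 0.161]
tool_rot: [3.131, 0.255, -0.001]
contact_force: [-0.2, -0.8, -3.2]
opening: 0.0114
grip_force: 49.0
```

Emit:
send_rows(rows=[[0.5,[0,0,0],0],[0.5,[-1,0,0],0],[0.5,[-1,0,0],0],[0.5,[-1,0,0],0],[0.5,[0,0,0],0]], newtons=22)

```text
t: 5.2
tool_pos: [0.5322, 0.183, 0.1628]
tool_rot: [-3.131, -0.255, -0.006]
contact_force: [3.0, 0.4, 1.1]
opening: 0.0113
grip_force: 49.6
```

Emit:
send_rows(rows=[[0.5,[-1,0,0],0],[0.5,[-1,0,0],0],[0.5,[-1,0,0],0],[0.5,[-1,0,0],0],[0.5,[-1,0,0],0],[0.5,[-0.8,0,0],0],[0.5,[0,0,0],0]], newtons=22)

```text
t: 6.08
tool_pos: [0.4729, 0.1732, 0.1605]
tool_rot: [3.131, 0.255, -0.005]
contact_force: [2.7, 1.0, -1.7]
opening: 0.0114
grip_force: 50.9
```

```bash
python3 - <<'E'
from h import *
from station import ctrl
im=ctrl.get_image("scene"); pickle.dump(im,open("s3.pkl","wb"))
cv2.imwrite("pics/s3.png",cv2.resize(im["frame"][80:230,170:370,::-1],None,fx=3.8,fy=3.8,interpolation=cv2.INTER_CUBIC))
o=ctrl.get_obs();print(o["t"],o["tool_pos"],o["contact_force"],o["grip_force"])
E
```

```text
6.125 [0.47304187 0.17325872 0.16051161] [ 1.08614358  0.59174114 -1.63097208] 50.88509380817413
```

View pics/s3.png

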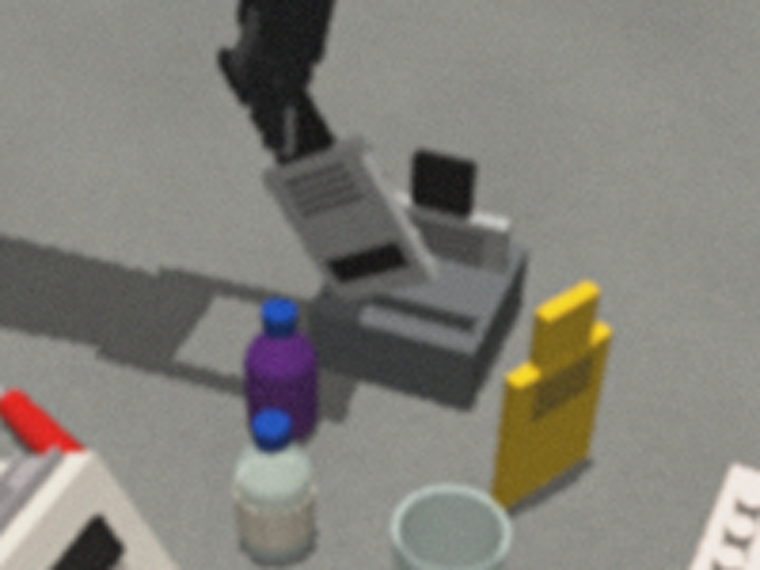

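The picture shows the tall module held and pivoted by about 30° (slab at (345,220) in the crop), its lower corner in the stall; the wide module is standing undisturbed. I'll lift clear and measure the tilt.

Emit:
send_rows(rows=[[0.5,[0,0,-1],0],[0.5,[0,0,-4],0],[0.5,[0,0,-6],0],[0.5,[0,0,-6],0],[0.5,[0,0,-5],1],[0.5,[0,0,-1],1],[0.5,[0,0,0],0],[0.5,[0,0,0],0]], newtons=50)

```text
t: 7.12
tool_pos: [0.4735, 0.1733, 0.388]
tool_rot: [3.134, 0.201, -0.009]
contact_force: [-0.2, -0.4, -2.9]
opening: 0.0114
grip_force: 50.8
```

```bash
cat > held.py <<'E'
from h import *
from station import ctrl
def held(name="scene"):
    im=ctrl.get_image(name); W=cloud(im); f=im["frame"].astype(int)
    o=ctrl.get_obs(); p=np.array(o["tool_pos"]); rot=R.from_rotvec(o["tool_rot"]).as_matrix()
    L=(W-p)@rot   # tool coords
    m=(abs(L[...,1])<.012)&(L[...,0]>-.09)&(L[...,0]<.14)&(L[...,2]>-.01)&(L[...,2]<.15)&(f.min(2)>55)
    k,l,s,c=cv2.connectedComponentsWithStats(m.astype(np.uint8)); i=1+np.argmax(s[1:,4])
    q=L[l==i]; r=cv2.minAreaRect((q[:,[0,2]]*1000).astype(np.float32))
    print(o["t"],p.round(4),R.from_rotvec(o["tool_rot"]).as_euler("ZYX",degrees=True).round(2),o["contact_force"],o["grip_force"])
    print(s[i,4],c[i],"rect(tool x,z mm)",r,"y",np.percentile(q[:,1],[5,50,95]).round(4))
    return im,l==i
E
python3 - <<'E'
from held import *
held()
E
```

```text
7.175 [0.4735 0.1733 0.388 ] [  7.33   0.33 179.98] [ 0.63533252  0.10498115 -4.00093603] 50.84906280040741
1703 [262.17146213  48.78332355] rect(tool x,z mm) ((46.434051513671875, 50.093048095703125), (110.98712921142578, 82.28591918945312), 58.019248962402344) y [0.0007 0.0055 0.0077]
```

The held slab measures 111×82 mm (110×80 expected) at a tilt of 32°, so it is held as wanted. I carry it to above the slot along the slot's axis.

Emit:
send_rows(rows=[[0.5,[-1.5,5.3,0],0.3],[0.5,[-1.5,5.4,0],0],[0.5,[-1.5,5.4,0],0],[0.5,[-1.5,5.4,0],0],[0.5,[-1.5,5.4,0],0],[0.5,[-1.5,5.4,0],0],[0.5,[-1.5,5.4,1],0],[0.5,[-1.7,5.1,2],0],[0.5,[0,0,4.2],0],[0.5,[0,0,0],0]], newtons=60)

```text
t: 8.43
tool_pos: [0.4037, -0.265, 0.3131]
tool_rot: [-3.127, -0.19, 0.013]
contact_force: [-0.3, 0.0, -2.8]
opening: 0.0113
grip_force: 60.2
```

Emit:
send_rows(rows=[[0.5,[0,0,0],0],[0.5,[0,0,0],0]])

```text
t: 8.68
tool_pos: [0.4068, -0.2662, 0.3216]
tool_rot: [3.133, 0.194, 0.004]
contact_force: [-0.3, -0.3, -2.5]
opening: 0.0112
grip_force: 60.2
```

```bash
python3 - <<'E'
from held import *
from bay import bay
im,m=held()
cv2.imwrite("pics/s4.png",cv2.resize(im["frame"][120:384,40:300,::-1],None,fx=2.2,fy=2.2))
w=ctrl.get_image("wrist"); pickle.dump(w,open("w4.pkl","wb")); cv2.imwrite("pics/w4.png",w["frame"][...,::-1])
bay(w,200)
E
```

```text
8.725 [ 0.4068 -0.2662  0.3216] [ 7.1000e+00 -1.3000e-01  1.7985e+02] [-0.8339735   0.43753698 -1.9044992 ] 60.21620035171509
1786 [ 78.27323628 182.85554311] rect(tool x,z mm) ((42.573299407958984, 43.51909637451172), (124.88399505615234, 83.69427490234375), 58.12417221069336) y [-0.0037  0.0056  0.0068]
n [-0.497 -0.061  0.865] tilt 30.064790894769878 yaw 6.95160133869744 19460
[145.  20.] 1214 rect [30.4 30.8] 0.5 face pt [ 0.5278 -0.1646  0.1602] x [19.8 50.2] y [63.3 90.7]
[242.  36.] 482 rect [ 5.5 77.6] 89.1 face pt [ 0.5171 -0.2421  0.1487] x [-24.   50.7] y [-3.   2.8]
[255.  15.] 439 rect [21.7 11.5] 0.2 face pt [ 0.5424 -0.2498  0.1627] x [29.  50.7] y [-15.6  -5.1]
[268.  28.] 373 rect [ 6.  69.5] 89.9 face pt [ 0.523  -0.2619  0.1507] x [-15.1  50.8] y [-22.9 -17.1]
[355.  63.] 1539 rect [23.9 64.4] 89.7 face pt [ 0.5198 -0.339   0.1435] x [-29.7  30.4] y [-107.8  -84.9]
post/tab [144.  22.] 1082 x [0.0407 0.0512 0.0568] y [0.0584 0.064  0.073 ] z [0.0311 0.0569]
post/tab [357.  65.] 1305 x [-0.0036  0.0203  0.0377] y [-0.0924 -0.0852 -0.0817] z [0.0311 0.0513]
c [ 0.5069 -0.2438  0.1427]
```

View pics/w4.png

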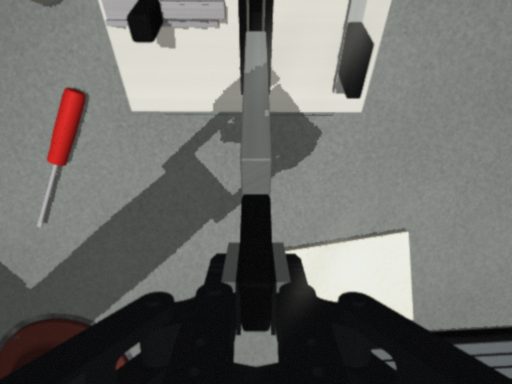

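View pics/s4.png

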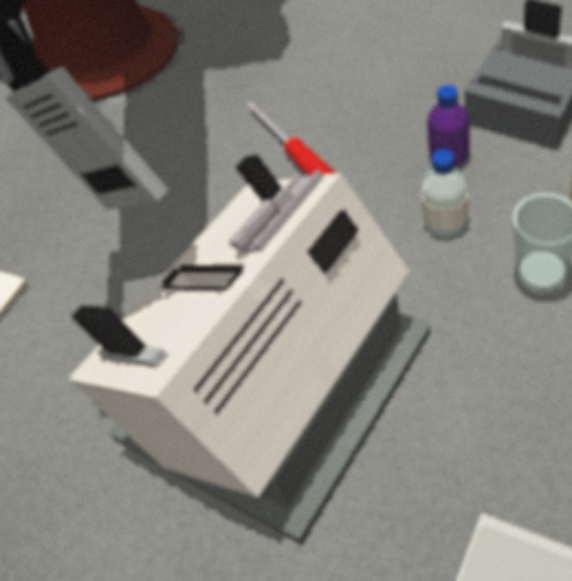

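The wrist view shows the module (256,150) aligned with the slot, whose lip lines lie at columns 242 and 268; the tool is within 0.5 mm of the slot axis. The scene view shows it above the rack, with everything standing. Insertion starts.

Emit:
send_rows(rows=[[0.5,[1.2,0,2.5],0],[0.5,[1.3,0,2.4],0],[0.5,[0.5,0,0.9],0],[0.5,[0.5,0,0.9],0],[0.5,[0,0,0],0],[0.5,[0,0,0],0]], newtons=40)

```text
t: 9.52
tool_pos: [0.4409, -0.2623, 0.2533]
tool_rot: [3.135, 0.192, 0.002]
contact_force: [-0.9, 0.6, -1.9]
opening: 0.011
grip_force: 60.2
```

```bash
python3 - <<'E'
from held import *
im,m=held()
E
```

```text
9.575 [ 0.4409 -0.2623  0.2534] [ 7.0100e+00 -6.0000e-02  1.7993e+02] [ 0.09451515  0.10823218 -2.38254322] 60.216747522354126
1929 [113.90098497 224.84655262] rect(tool x,z mm) ((47.82938766479492, 53.96363830566406), (148.59446716308594, 132.0372314453125), 57.47053527832031) y [-0.008   0.0053  0.0092]
```

Emit:
send_rows(rows=[[0.5,[0.5,0,0.7],0],[0.5,[0.5,0,0.8],0],[0.5,[0.5,0,0.9],0],[0.5,[0,0,0],0]])

```text
t: 10.07
tool_pos: [0.4558, -0.2597, 0.227]
tool_rot: [-3.134, -0.193, 0.001]
contact_force: [-0.2, 0.5, -3.2]
opening: 0.0111
grip_force: 60.3
```

Emit:
send_rows(rows=[[0.5,[0.5,0,0.87],0],[0.5,[0.5,0,0.87],0],[0.5,[0.5,0,0.87],0],[0.5,[0,0,0],0]])

```text
t: 10.58
tool_pos: [0.4712, -0.2581, 0.2016]
tool_rot: [-3.135, -0.193, -0.002]
contact_force: [2.7, 0.3, -2.4]
opening: 0.0113
grip_force: 60.3
```

Emit:
send_rows(rows=[[0.5,[0.5,0,0.87],0],[0.5,[0.5,0,0.87],0],[0.5,[0.5,0,0.87],0],[0.5,[0,0,0],0]])

```text
t: 11.08
tool_pos: [0.4872, -0.2566, 0.176]
tool_rot: [3.135, 0.193, 0.006]
contact_force: [6.3, 0.1, -1.2]
opening: 0.0112
grip_force: 60.7
```

Emit:
send_rows(rows=[[0.5,[0.4,0,0.8],0],[0.5,[0.4,0,0.7],0],[0.5,[0,0,0],0]])

```text
t: 11.45
tool_pos: [0.4958, -0.2563, 0.1629]
tool_rot: [3.133, 0.193, 0.009]
contact_force: [7.9, 0.8, 5.1]
opening: 0.0113
grip_force: 61.6
```

```bash
python3 - <<'E'
from h import *
from station import ctrl
im=ctrl.get_image("scene"); pickle.dump(im,open("s5.pkl","wb"))
cv2.imwrite("pics/s5.png",cv2.resize(im["frame"][160:384,40:300,::-1],None,fx=2.6,fy=2.6))
print(ctrl.get_obs()["contact_force"])
E
```

```text
[8.20251981 0.16654813 5.94888476]
```

View pics/s5.png

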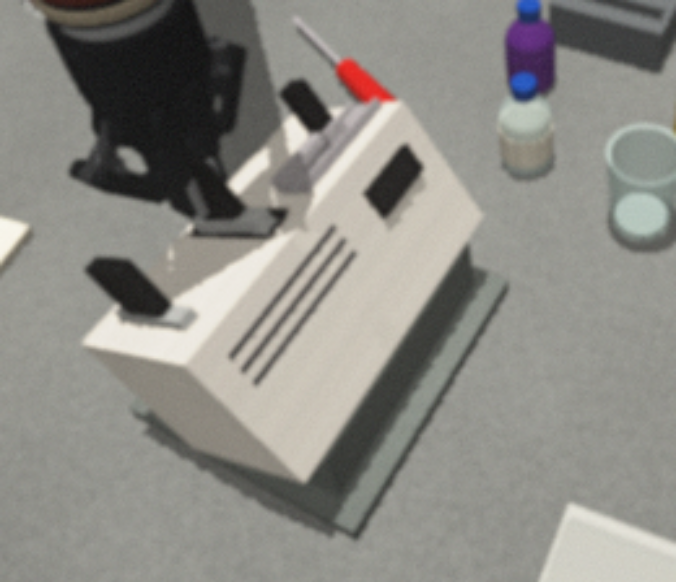

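The picture shows the module almost home: its shoulder at (245,222) sits just above the lip. I press on, then release.

Emit:
send_rows(rows=[[0.5,[0.15,0,0.4],0],[0.5,[0.1,0,0.4],0],[0.5,[0,0,0.3],0],[0.5,[0,0,0],0]])

```text
t: 12.0
tool_pos: [0.4975, -0.2564, 0.1607]
tool_rot: [3.133, 0.192, 0.004]
contact_force: [-15.4, 9.2, 43.2]
opening: 0.0112
grip_force: 66.9
```

It is bottomed, with 43 N at the depth expected. I open, withdraw and measure the height of the tab and shoulder.

Emit:
send_rows(rows=[[4,[0,0,-0.6],0],[4,[0,0,0],0],[4,[0,0,0],0],[4,[0,0,-3],0],[4,[0,0,-5],0],[4,[0,0,-5],0],[4,[-4,-2,-2],0],[0,[-4,-2,0],0],[0,[0,0,0],0],[0,[0,0,0],0]])

```text
t: 13.25
tool_pos: [0.4115, -0.2253, 0.3051]
tool_rot: [-3.135, -0.192, 0.002]
contact_force: [-0.8, -0.7, -0.1]
opening: -0.0
grip_force: 0.0
```

```bash
python3 - <<'E'
from h import *
from station import ctrl
o=ctrl.get_obs();print(o["t"],o["tool_pos"],R.from_rotvec(o["tool_rot"]).as_euler("ZYX",degrees=True))
O=np.array([.5215,-.2526,.150]);yaw=np.radians(7.0)
ex=np.array([np.cos(yaw)*.866,np.sin(yaw)*.866,.5]); ey=np.array([-np.sin(yaw),np.cos(yaw),0]); ez=np.cross(ex,ey)
B=np.c_[ex,ey,ez]
for n in ["wrist","top"]:
    im=ctrl.get_image(n); pickle.dump(im,open("f_"+n+".pkl","wb"));L=(cloud(im)-O)@B; f=im["frame"].astype(int)
    cv2.imwrite(f"pics/f_{n}.png",im["frame"][...,::-1])
    face=(f.min(2)>110)&(abs(L[...,0])<.06)&(L[...,1]>-.1)&(L[...,1]<.11)&(abs(L[...,2])<.01)
    print(n,"face z",np.median(L[face][:,2]).round(4))
    for nm,(y0,y1) in dict(tall=(-.02,.018),builtin=(-.1,-.06),post=(.04,.1)).items():
        for lab,m in [("tab",(f.max(2)<75)&(L[...,2]>.03)),("shoulder",(f.max(2)>75)&(L[...,2]>.004)&(L[...,2]<.025))]:
            m=m&(L[...,1]>y0)&(L[...,1]<y1)&(abs(L[...,0])<.06)&(L[...,2]<.09)
            if m.sum()>15:
                q=L[m]; print(" ",nm,lab,m.sum(),"lo",np.percentile(q,3,axis=0).round(4),"med",np.median(q,0).round(4),"hi",np.percentile(q,97,axis=0).round(4))
E
```

```text
13.25 [ 0.4114673  -0.22530584  0.30510343] [ 7.01072500e+00  5.37387810e-02 -1.79950599e+02]
wrist face z 0.0005
  tall tab 1302 lo [-0.0164 -0.0054  0.0321] med [0.0087 0.0009 0.0499] hi [0.0239 0.0054 0.0514]
  tall shoulder 683 lo [-0.0331 -0.0122  0.0043] med [0.0296 0.0015 0.008 ] hi [0.0411 0.0139 0.0107]
  builtin tab 1793 lo [-0.0183 -0.0819  0.0313] med [ 0.0055 -0.0734  0.0488] hi [ 0.0221 -0.0713  0.0513]
  builtin shoulder 865 lo [-0.0383 -0.0829  0.0057] med [ 0.0246 -0.0754  0.0084] hi [ 0.0397 -0.0711  0.01  ]
  post tab 1096 lo [0.026  0.0693 0.0322] med [0.0373 0.0758 0.0552] hi [0.0416 0.0837 0.0575]
  post shoulder 1940 lo [0.0178 0.0409 0.0042] med [0.0339 0.0602 0.0165] hi [0.0422 0.0984 0.02  ]
top face z 0.0016
  tall tab 141 lo [-0.0171 -0.0042  0.0319] med [0.0044 0.0027 0.0494] hi [0.023  0.0054 0.0537]
  tall shoulder 137 lo [-0.0512 -0.0166  0.0042] med [0.0252 0.0006 0.0071] hi [0.0519 0.0137 0.0136]
  builtin shoulder 97 lo [ 0.0062 -0.0965  0.0041] med [ 0.0287 -0.0746  0.0076] hi [ 0.0567 -0.0619  0.0137]
  post tab 93 lo [0.026  0.0722 0.032 ] med [0.0366 0.0798 0.0543] hi [0.0407 0.0856 0.0594]
  post shoulder 348 lo [-0.0441  0.0421  0.0042] med [0.0346 0.0669 0.0087] hi [0.0466 0.0979 0.0224]
```

The module is home: shoulder 8 mm and tab top 50 mm above the face, same as the built-in one. The post is at bay y ≈ 77 mm. I go to its +y side with closed fingers.

Emit:
send_rows(rows=[[0,[3.8,-2.5,0],0],[0,[3.8,-2.5,0],0],[0,[3.8,-2.5,0],0],[0,[0,0,4],0],[0,[0,0,4],0],[0,[0,0,3.9],0],[0,[0,0,0],0],[0,[0,0,0],0]])

```text
t: 14.35
tool_pos: [0.5165, -0.1372, 0.1884]
tool_rot: [3.135, 0.193, 0.002]
contact_force: [0.2, 0.7, 1.5]
opening: -0.0002
grip_force: 0.0
```

Emit:
send_rows(rows=[[0,[0,0.8,0],0],[0,[0,0.8,0],0],[0,[0,0.8,0],0],[0,[0,0,0],0]])

```text
t: 14.85
tool_pos: [0.5186, -0.1616, 0.1875]
tool_rot: [3.135, 0.191, 0.001]
contact_force: [-0.5, -0.5, -0.4]
opening: -0.0001
grip_force: 0.0
```

Emit:
send_rows(rows=[[0,[0,0.6,0],0],[0,[0,0.6,0],0],[0,[0,0.6,0],0],[0,[0,0.4,0],0],[0,[0,0,0],0]])

```text
t: 15.48
tool_pos: [0.5209, -0.182, 0.1871]
tool_rot: [-3.133, -0.192, 0.001]
contact_force: [-2.1, 4.8, 2.7]
opening: -0.0001
grip_force: 2.5
```

Emit:
send_rows(rows=[[0,[0,0.4,0],0],[0,[0,0.4,0],0],[0,[0,0.3,0],0],[0,[0,0,0],0]])

```text
t: 15.98
tool_pos: [0.5209, -0.1828, 0.1873]
tool_rot: [-3.11, -0.196, 0.008]
contact_force: [-10.8, 38.9, 16.6]
opening: 0.0001
grip_force: 20.3
```

Blocked at 39 N. I back off and check whether the keeper is shut or jammed.

Emit:
send_rows(rows=[[0,[0,-1.2,0],0],[0,[0,-1,0],0],[0,[0,0,0],0]])

```text
t: 16.35
tool_pos: [0.5197, -0.1717, 0.1869]
tool_rot: [3.135, 0.193, -0.0]
contact_force: [-0.5, -0.6, -0.1]
opening: -0.0
grip_force: 0.0
```

```bash
python3 - <<'E'
from h import *
from station import ctrl
O=np.array([.5215,-.2526,.150]);yaw=np.radians(7.0)
ex=np.array([np.cos(yaw)*.866,np.sin(yaw)*.866,.5]); ey=np.array([-np.sin(yaw),np.cos(yaw),0]); ez=np.cross(ex,ey)
B=np.c_[ex,ey,ez]
im=ctrl.get_image("scene");L=(cloud(im)-O)@B; f=im["frame"].astype(int)
cv2.imwrite("pics/s6.png",cv2.resize(im["frame"][170:300,80:240,::-1],None,fx=4.5,fy=4.5,interpolation=cv2.INTER_CUBIC))
m=(f.max(2)<75)&(L[...,2]>.025)&(L[...,2]<.06)&(L[...,0]>.02)&(L[...,0]<.045)&(L[...,1]>.02)&(L[...,1]<.1)
q=L[m];print(m.sum(),np.histogram(q[:,1],np.arange(.02,.105,.005)))
print(ctrl.get_obs()["tool_pos"],ctrl.get_obs()["contact_force"])
E
```

```text
301 (array([  0,   0,   0,   1, 111,  54,  43,   3,   0,  50,  15,   6,  13,
         4,   1,   0]), array([0.02 , 0.025, 0.03 , 0.035, 0.04 , 0.045, 0.05 , 0.055, 0.06 ,
       0.065, 0.07 , 0.075, 0.08 , 0.085, 0.09 , 0.095, 0.1  ]))
[ 0.51972413 -0.1720771   0.18696546] [-1.41953001 -0.80376489 -0.00397779]
```

View pics/s6.png

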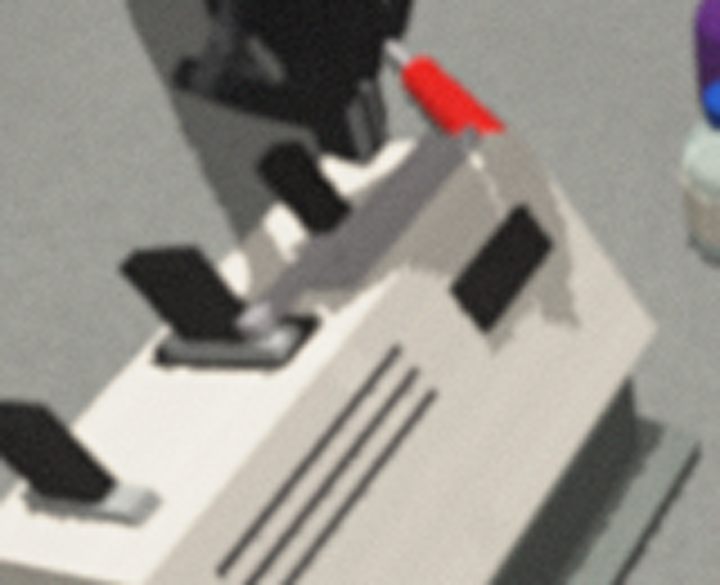

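The picture shows the tongue at (255,318) lying over the module's upper shoulder. The post spans bay y 40–56 mm, so its centre is at 48 mm: fully shut. I withdraw and run a last check.

Emit:
send_rows(rows=[[0,[0,-1,-1],0],[0,[0,0,-5],0],[0,[0,0,-5],0],[0,[0,0,-3],0],[0,[0,0,0],0],[0,[0,0,0],0]])

```text
t: 17.15
tool_pos: [0.5182, -0.1616, 0.3262]
tool_rot: [-3.135, -0.192, 0.002]
contact_force: [0.0, -0.2, -0.9]
opening: 0.0
grip_force: 0.0
```

```bash
python3 - <<'E'
from h import *
from station import ctrl
O=np.array([.5215,-.2526,.150]);yaw=np.radians(7.0)
ex=np.array([np.cos(yaw)*.866,np.sin(yaw)*.866,.5]); ey=np.array([-np.sin(yaw),np.cos(yaw),0]); ez=np.cross(ex,ey)
im=ctrl.get_image("scene");W=cloud(im);L=(W-O)@np.c_[ex,ey,ez]; f=im["frame"].astype(int)
d=(f.max(2)<75)&(L[...,2]>.025)&(L[...,2]<.07)
for n,m in dict(post=d&(L[...,0]>.02)&(L[...,0]<.045)&(L[...,1]>.03)&(L[...,1]<.1),tab=d&(abs(L[...,0])<.03)&(abs(L[...,1])<.02)).items():
    print(n,m.sum(),np.percentile(L[m],[3,97],axis=0).round(4).tolist())
w=(f.max(2)<75)&(abs(W[...,0]-.549)<.05)&(abs(W[...,1]-.255)<.03)&(W[...,2]>.09)
print("wide",w.sum(),np.median(W[w],0).round(3),np.percentile(W[w][:,2],97))
o=ctrl.get_obs();print(o["t"],o["contact_force"]); print(ctrl.finish_job())
E
```

```text
post 215 [[0.0266, 0.0401, 0.0261], [0.0406, 0.054, 0.0568]]
tab 257 [[-0.015, -0.0067, 0.0257], [0.0244, 0.0023, 0.0503]]
wide 221 [0.55  0.25  0.113] 0.12973396184601746
17.2 [ 0.28352117 -0.26415094 -0.67140815]
the job is handed in; nothing more can be done
None
```

The job is handed in at about 17 s: by camera, the tall module is fully home in the slot and the keeper is shut over its shoulder. The wide module is still in its stall, the bottle and beaker stood in the last views, and no verdict came back.

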